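# Unclamp the bathroom caddy and carry it level

### The job

Turn the brass wing nut a quarter turn anticlockwise, seen from above, so that its red clamp bar no longer holds down the white carry caddy. Then take the caddy by the middle of its green handle, lift it until its underside is well over 10 cm above the counter, and finish while holding it there, still and level, with the shampoo and the cream jar still standing in it. Leave the pump, the tumbler and the soap where they are.

Things in the scene. Friction and masses are not known exactly. Their poses are not given: they have to be found in the camera images.
- dock: Fixed steel base the caddy stands in. Origin: centre of the underside of its main plate (140 mm along x, 230 along y, 10 thick). Corner lips rise to 20 mm above the counter, 3 mm clear of the caddy. A tongue to -x (towards the robot) carries the wing nut's stud at x = -125 mm, y = 0. Turned up to 0.5 rad about the vertical.
- nut (a joint): Turn of the wing nut on its vertical stud, rad, positive anticlockwise from above. At 0 clamp bar and wing point along the dock's +x, the bar 4 mm over the caddy's lug; from 0.95 the bar is clear. Stops at -0.3 and 1.7; starts between -0.25 and 0.2. It does not rise as it turns, stays where left, takes about 0.12 N m, and counts as undone beyond 1.2.
- nut_grip (a point): Grip point in the brass wing, on the nut's axis, 79 mm above the counter. The wing is an upright plate 56 mm long, 10 thick, 58 to 92 mm above the counter. Below it: hub 32 mm across, top at 60 mm, and the red clamp bar, 16 mm wide, top at 50 mm, reaching 62 mm from the axis. This point's x axis runs along wing and bar.
- caddy: Loose white tray, with contents 0.5 to 0.85 kg, 110 mm along x, 200 along y, walls 42 high, floor 4 thick, a divider makes compartments at y = +50 and -50 mm. Posts at y = +-94 mm carry the handle. A grey lug, 40 mm wide, sticks out to x = -80 mm, top 28 mm above the underside. Origin: centre of the underside, at the start 10 mm above the counter; axes parallel to the dock's.
- handle (a point): Middle of the caddy's handle, 169 mm above the caddy's underside: a straight flat-sided bar along the caddy's y, 18 mm wide (along x), 22 mm high, 196 mm long, green over its middle 100 mm. Nothing in the caddy stands higher than 120 mm above its underside.
- shampoo: Loose green bottle with a black cap, 54 mm across, 115 mm high, standing in one of the two compartments (which one varies). Origin at the centre of its underside.
- cream: Loose white jar with a red lid, 64 mm across, 65 mm high, in the other compartment. Origin at the centre of its underside.
- pump: Bystander: black soap pump bottle, 66 mm across, 165 mm high, at one end of the dock. Origin at the centre of its underside.
- tumbler: Bystander: blue ceramic tumbler, 72 mm across, 100 mm high, at the other end of the dock. Origin at the centre of its underside.
- soap: Bystander: cream soap on a round wooden dish, 88 mm across, 36 mm high, beyond the dock. Origin at the centre of its underside.

How it is judged:
By the outcome, as a careful person would: the job done as asked, in the order asked, and still so for the second after the job is handed in, while the arm keeps its last pose, push and grip.
It also fails if it takes over 48 s, if anything falls off the work surface, if the arm or the gripper's body presses on something with over 40 N, if the wrist force passes 120 N, or if a joint passes its speed limit or range.

### The arm

A 6-joint arm with a two-finger parallel gripper is mounted at the origin on the work surface. World frame = base frame: x ahead of the robot, y to its left, z up, the work surface at z = 0. Lengths are in m, angles in degrees, forces in N, time in s.
With the tool pointing down it reaches from about 0.3 to 0.75 m from the base axis. Payload 8.5 kg.
Tool frame: the origin (TCP) lies between the finger pads, 19 mm behind the fingertips; this is the grasp point; z points along the fingers, x is the direction in which the jaws open and shut, and the axes are right-handed (so a half turn about z gives the same grasp; the last joint's range is limited). The gripper opens to 85 mm and grips with 20 to 120 N. Pads are 22 mm wide; open, the fingers measure 114 mm over their backs; the gripper's body (76 mm by 85 mm) begins 54 mm behind the grasp point. The pads swing forward as they close: fully open they stand 13 mm farther back than shut.
Start: joints at [-77.997, 21.807, 74.336, -0, 83.858, -12.336], TCP at [0.227, -0.501, 0.25] pointing down, gripper open.
Joint ranges: [-178.18, 178.18], [-50.72, 133.34], [12.68, 142.11], [-81.47, 261.47], [9.98, 163.14], [-165.26, 165.26]. Speed limits (degrees/s): [136.94, 136.94, 180, 180, 180, 180].

### API

Orientations are given as a 3x3 rotation matrix whose columns are the frame's x, y, z axes.
In Python, from rig import * gives the robot as it stands.
- The arm moves only by the shell command python3 -m crank 'ROWS' [FORCE]. ROWS is JSON, one flat list of numbers, 7 for each row, row after row: the turn, a rotation vector about the world's x, y, z in rad, then the shift along the world's x, y, z in m, then the opening in per cent of the stroke, from 0 (shut) to 100 (fully open). A call has 1 to 20 rows; each row shifts and turns the commanded pose from where the row before left it; what a row does not reach is not made up. A row lasts 1/10 s, in which the tool goes at most 50 mm and 8.59 degrees, less where a joint would pass 70% of its speed; a pose out of reach is approached as far as the arm can. A call is refused whole if a number of a shift passes 0.05 or a number of a turn 0.15, either way. A call with a gripper value outside its range is refused whole. The fingers move at their own pace and stop on an object; FORCE is the grip in N (left out, the last holds). Time passes only in rows, so rows that do not move let the fingers close. It gives the time, the measured TCP pose, the force and the opening at its end, in the units of the state.
- observe(): the state, without advancing time (a new reading comes with each control period).
- get_image(name): name is "side" or "top"; returns a dict with "frame" (384x512x3 uint8, red, green, blue), "fov_y" (degrees; the focal length in pixels is half the picture's height over the tangent of half this angle, whatever the lens; pixels are square), "cx", "cy" (the principal point, pixels), "world_to_cam" (4x4, takes a point from world to camera coordinates). Camera axes: x right, y up, looking along -z (the intrinsics and any distortion apply to the point x, -y, -z); pixel columns grow to the right and rows downward; lengths in m; the calibration is good to about 2 mm. A picture is of the moment at which its call begins. There is no depth.
- close_job(): hands the job in, once; it reports no verdict.
The state is a dict: "time_s": time; "q": joint angles; "qvel": joint speeds; "joint_efforts": joint torques, N m; "position": TCP position; "tool_rot": TCP orientation; "ft_force": force on the tool from outside, world axes, zero at the start; "wrist_torque": the same for the moment, N m; "grip_width": finger opening in m.
Only numpy, scipy, OpenCV 4.12 (cv2) and the standard library are available. Lean on these libraries where they do the work, as an engineer would, in place of code of your own. Each camera call takes 0.05 s, during which the arm holds its last target. There are 200 camera calls.

## Working session

There is one attempt and no reset: what is moved stays moved. The work goes in short steps, Python scripts to look and compute and a shell command to move; the robot and the scene stay as the last step left them, time stands still between calls to the robot, and variables do not carry over. Pictures are saved under pics/ and viewed, about 8 in all and at most 12, crops included, and the job is handed in when it is done.

```bash
mkdir -p pics
cat > h.py <<'E'
from rig import *
import numpy as np, cv2
def snap(n,fn=None):
    d=get_image(n)
    if fn: cv2.imwrite('pics/'+fn,d['frame'][:,:,::-1])
    return d
def ray(d,u,v):
    f=d['frame'].shape[0]/2/np.tan(np.radians(d['fov_y']/2))
    M=np.array(d['world_to_cam']);R=M[:3,:3];t=M[:3,3]
    p=np.array([[[u,v]]],float)
    K=np.array([[f,0,d['cx']],[0,f,d['cy']],[0,0,1]])
    D=np.array(d['dist']) if 'dist' in d else None
    x,y=cv2.undistortPoints(p,K,D)[0,0]
    return -R.T@t, R.T@np.array([x,-y,-1])
def onz(d,u,v,z):
    o,r=ray(d,u,v); return o+r*(z-o[2])/r[2]
E
python3 - <<'E'
from h import *
for n in('top','side'):
    d=snap(n,n+'1.png'); print({k:v for k,v in d.items() if k!='frame'})
    np.savez('pics/%s1.npz'%n,frame=d['frame'])
a=cv2.imread('pics/top1.png')
print(observe())
E
```

```text
{'fov_y': 47.904837712730306, 'cx': 250.07614366178282, 'cy': 192.47112180774863, 'world_to_cam': array([[ 0.02825623, -0.99953101,  0.01180477,  0.02216543],
       [ 0.99542032,  0.02921501,  0.09102128, -0.62523427],
       [-0.09132346,  0.00917879,  0.99577898, -1.02835218],
       [ 0.        ,  0.        ,  0.        ,  1.        ]])}
{'fov_y': 49.288228386688516, 'cx': 260.0000193094662, 'cy': 189.6214866945519, 'world_to_cam': array([[-0.96553088, -0.26010899, -0.00966593,  0.60784767],
       [ 0.13622137, -0.53660351,  0.83276672, -0.17627714],
       [-0.22179688,  0.80274528,  0.55353967, -1.00156538],
       [ 0.        ,  0.        ,  0.        ,  1.        ]])}
{'time_s': 0.1, 'q': array([-7.79982692e+01,  2.18379398e+01,  7.43776918e+01, -4.97679295e-05,
        8.38585555e+01, -1.23351857e+01]), 'qvel': array([ 0.00249165, -0.11781131, -0.12289852,  0.02507059,  0.0264315 ,
       -0.04179709]), 'joint_efforts': array([ 5.16517102e-03, -4.49223304e+01, -2.31654149e+01, -8.45669911e-05,
        3.69992529e-03,  1.41546056e-05]), 'position': array([ 0.22661011, -0.50089592,  0.24948192]), 'tool_rot': array([[ 4.12101417e-01, -9.11137942e-01, -2.70088868e-04],
       [-9.11137104e-01, -4.12101413e-01,  1.26632627e-03],
       [-1.26510192e-03, -2.75766863e-04, -9.99999162e-01]]), 'ft_force': array([ 0.43366422, -1.03965458, -0.09726764]), 'wrist_torque': array([-0.06168873, -0.05347294, -0.02223598]), 'grip_width': 0.08533135185154825}
```

View pics/top1.png

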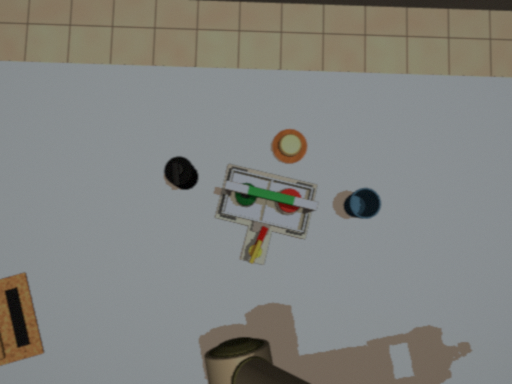

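View pics/side1.png

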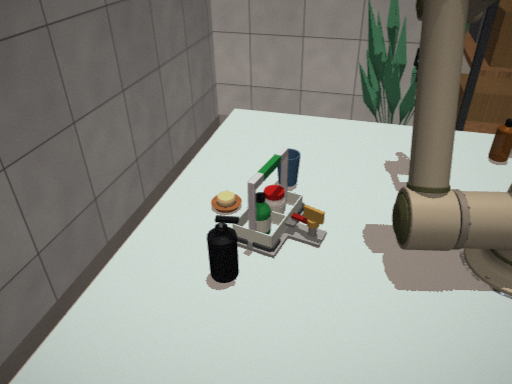

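The top view shows the green handle at about (271,195), the wing at (257,248), the red bar at (263,234), the pump at (180,172) and the tumbler at (365,203). In the side view the handle is at (268,167) and the wing at (314,215).

```bash
cat >> h.py <<'E'
def blob(d,lo,hi,box):
    hsv=cv2.cvtColor(d['frame'],cv2.COLOR_RGB2HSV); m=cv2.inRange(hsv,np.array(lo),np.array(hi))
    k=np.zeros_like(m);x0,y0,x1,y1=box;k[y0:y1,x0:x1]=255;m&=k
    n,l,s,c=cv2.connectedComponentsWithStats(m); i=1+np.argmax(s[1:,4])
    r=cv2.minAreaRect(np.argwhere(l==i)[:,::-1].astype(np.float32))
    b=cv2.boxPoints(r); e=[(b[0]+b[1])/2,(b[1]+b[2])/2,(b[2]+b[3])/2,(b[3]+b[0])/2]
    ax=(e[0],e[2]) if np.linalg.norm(e[0]-e[2])>np.linalg.norm(e[1]-e[3]) else (e[1],e[3])
    return s[i,4],c[i],ax
def tri(d1,p1,d2,p2):
    o1,r1=ray(d1,*p1);o2,r2=ray(d2,*p2)
    A=np.stack([r1,-r2],1);s=np.linalg.lstsq(A,o2-o1,rcond=None)[0]
    a=o1+s[0]*r1;b=o2+s[1]*r2
    return (a+b)/2,np.linalg.norm(a-b)
E
python3 - <<'E'
from h import *
t=snap('top');s=snap('side')
hs=lambda d,u,v:cv2.cvtColor(d['frame'],cv2.COLOR_RGB2HSV)[v,u]
print(hs(t,275,196),hs(t,245,198),hs(t,257,248),hs(t,263,234),hs(s,268,167),hs(s,314,215),hs(s,262,215))
g=blob(t,(50,150,90),(75,255,255),(215,160,330,230)); print('green',g)
w=blob(t,(18,120,90),(33,255,255),(235,220,290,275)); print('wing',w)
r=blob(t,(0,150,70),(8,255,255),(240,225,275,265)); print('bar',r)
gs=blob(s,(45,150,60),(80,255,255),(240,140,300,190)); print(gs)
ws=blob(s,(10,150,90),(33,255,255),(290,195,340,240)); print(ws)
for nm,b,z in(('green',g,.190),('wing',w,.092),('bar',r,.05)):
    c=onz(t,*b[1],z);e=[onz(t,*p,z) for p in b[2]];v=e[1]-e[0]
    print(nm,c,'len',np.linalg.norm(v),'ang',np.degrees(np.arctan2(v[1],v[0])),e)
print(tri(t,g[1],s,gs[1]),tri(t,w[1],s,ws[1]))
# dock corners/yellow overlay zoom
c=cv2.resize(t['frame'][155:275,205:335,::-1],None,fx=6,fy=5,interpolation=cv2.INTER_CUBIC)
cv2.imwrite('pics/z1.png',cv2.resize(c,(780,600)))
E
```

```text
[ 66 164 115] [ 66 188  46] [ 27 160 137] [  1 229 129] [ 67 175 137] [ 17 163 100] [ 66 173  87]
green (np.int32(323), array([270.35913313, 195.07739938]), (array([249.08034, 189.49481], dtype=float32), array([291.8057 , 200.73834], dtype=float32)))
wing (np.int32(170), array([254.81176471, 250.73529412]), (array([255.63365, 239.66336], dtype=float32), array([253.37624, 262.2376 ], dtype=float32)))
bar (np.int32(81), array([261.98765432, 233.2962963 ]), (array([265.20004, 227.10002], dtype=float32), array([258.80002, 239.90001], dtype=float32)))
(np.int32(145), array([269.55862069, 164.42758621]), (array([279.50003, 156.5    ], dtype=float32), array([262.00003, 174.     ], dtype=float32)))
(np.int32(301), array([312.91362126, 216.52159468]), (array([313.5, 206. ], dtype=float32), array([313.5, 227. ], dtype=float32)))
green [ 6.05332331e-01 -4.62736431e-04  1.90000000e-01] len 0.09138471553160844 ang -103.12839590454935 [array([0.61564061, 0.04388664, 0.19      ]), array([ 0.59488404, -0.0451096 ,  0.19      ])]
wing [0.48608865 0.0262513  0.092     ] len 0.05107487722675385 ang 175.80811132051312 [array([0.51111505, 0.02506309, 0.092     ]), array([0.4601768 , 0.02879651, 0.092     ])]
bar [0.52585776 0.00932856 0.05      ] len 0.03390220710883789 ang 154.82698083331218 [array([0.54074021, 0.00206625, 0.05      ]), array([0.51005778, 0.01648666, 0.05      ])]
(array([ 0.60455594, -0.00083477,  0.18701689]), np.float64(0.002105723342448532)) (array([0.48471522, 0.02562081, 0.06779066]), np.float64(0.0007095669442250192))
```

View pics/z1.png

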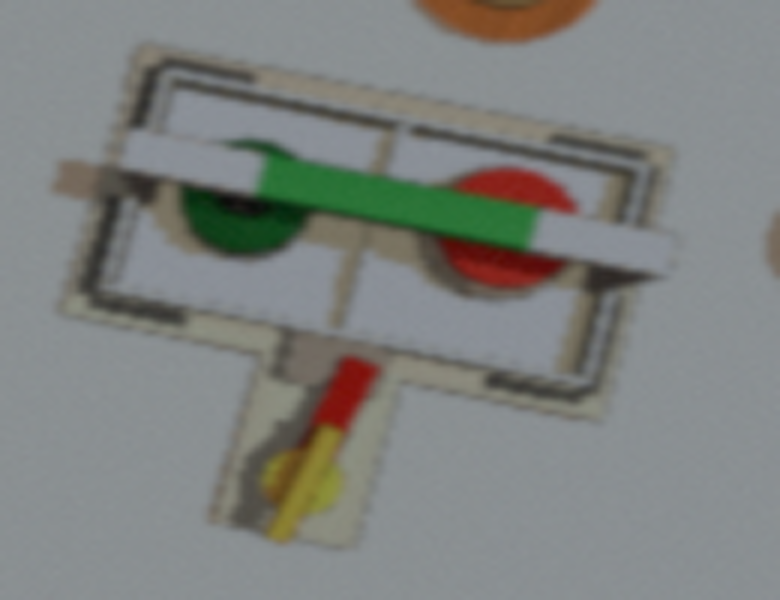

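Estimates: dock yaw is about -13°, the handle is at (0.605, 0.000) and the nut is near (0.484, 0.027) with its wing at about -23°. I'm moving above the nut with the jaws across the wing.

```bash
python3 -m crank '[0,0,-0.02,0.006,0.012,0,100, 0,0,-0.04,0.012,0.025,0,100, 0,0,-0.045,0.014,0.029,0,100, 0,0,-0.045,0.014,0.029,0,100, 0,0,-0.045,0.014,0.029,0,100, 0,0,-0.045,0.014,0.029,0,100, 0,0,-0.045,0.014,0.029,0,100, 0,0,-0.045,0.014,0.029,0,100, 0,0,-0.045,0.014,0.029,0,100, 0,0,-0.045,0.014,0.029,0,100, 0,0,-0.045,0.014,0.029,0,100, 0,0,-0.045,0.014,0.029,0,100, 0,0,-0.045,0.014,0.029,0,100, 0,0,-0.045,0.014,0.029,0,100, 0,0,-0.045,0.014,0.029,0,100, 0,0,-0.045,0.014,0.029,0,100, 0,0,-0.045,0.014,0.029,0,100, 0,0,-0.04,0.012,0.025,0,100, 0,0,-0.03,0.011,0.020,0,100, 0,0,-0.015,0.006,0.011,0,100]' 40
python3 - <<'E'
from h import *
t=snap('top','top2.png');s=snap('side','side2.png')
o=observe();print(o['position'],np.degrees(np.arctan2(o['tool_rot'][1,0],o['tool_rot'][0,0])),o['tool_rot'][:,2],o['q'])
c=s['frame'][110:290,190:420,::-1]
cv2.imwrite('pics/z2.png',cv2.resize(c,(766,600),interpolation=cv2.INTER_CUBIC))
E
```

```text
time_s: 2.2
position: [0.4841, 0.0284, 0.2498]
tool_rot: [[-0.385, -0.923, -0.0], [-0.923, 0.385, 0.0], [-0.0, 0.0, -1.0]]
ft_force: [0.3, 0.2, -0.1]
grip_width: 0.0856
[0.48394537 0.02798465 0.24975671] -112.53080781324933 [-3.69220993e-04  2.59280129e-04 -9.99999898e-01] [-1.07236170e+01  1.52734634e+01  8.42590331e+01  1.08084214e-02
  8.04910532e+01  1.01805402e+02]
```

View pics/z2.png

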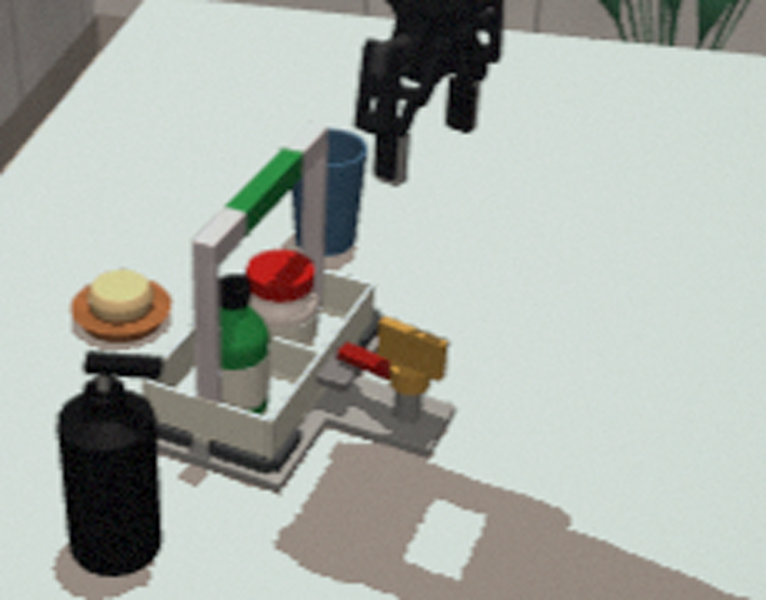

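Run:
```python
from h import *
s=snap('side')
k=230/766
for u,v,z in((413,331,.092),(381,319,.092),(446,345,.092),(410,387,.06),(400,415,.012)):
    print(onz(s,190+u*k,110+v*.3,z))
a=onz(s,190+381*k,110+319*.3,.092);b=onz(s,190+446*k,110+345*.3,.092);v=a-b
print(np.degrees(np.arctan2(v[1],v[0])),np.linalg.norm(v))
```

```text
[0.48278807 0.02757486 0.092     ]
[0.50844548 0.01842104 0.092     ]
[0.45671688 0.03875484 0.092     ]
[0.47891555 0.05372773 0.06      ]
[0.48762563 0.02959392 0.012     ]
-21.459104325829347 0.05558156913258721
```

The side view gives the nut axis at about (0.483, 0.028) with the wing at -21.5°, which agrees with the tool pose. I'm descending and gripping.

```bash
python3 -m crank '[0,0,0.015,-0.001,0,-0.015,100, 0,0,0,0,0,-0.025,100, 0,0,0,0,0,-0.03,100, 0,0,0,0,0,-0.03,100, 0,0,0,0,0,-0.03,100, 0,0,0,0,0,-0.02,100, 0,0,0,0,0,-0.011,100, 0,0,0,0,0,-0.005,100, 0,0,0,0,0,0,50, 0,0,0,0,0,0,25, 0,0,0,0,0,0,0, 0,0,0,0,0,0,0, 0,0,0,0,0,0,0, 0,0,0,0,0,0,0, 0,0,0,0,0,0,0, 0,0,0,0,0,0,0]' 60
python3 - <<'E'
from h import *
o=observe();print(o['position'],o['grip_width'],o['ft_force'],o['wrist_torque'])
E
```

```text
time_s: 3.95
position: [0.482, 0.0249, 0.0846]
tool_rot: [[-0.37, -0.929, -0.002], [-0.929, 0.37, -0.004], [0.004, -0.0, -1.0]]
ft_force: [-8.2, -15.7, 8.3]
grip_width: 0.0089
[0.48199455 0.02489853 0.08460407] 0.008949339380125553 [ -8.22222895 -15.74128553   8.32860582] [-2.26406083  1.13078441 -0.02136193]
```

Gripped at 8.9 mm. A 17 N side load shows the command is about 3.5 mm off along the jaw axis, so I'm relaxing that before turning.

```bash
python3 -m crank '[0,0,0,-0.0013,-0.0033,0,0, 0,0,0,0,0,0,0, 0,0,0.03,0,0,0,0, 0,0,0.05,0,0,0,0, 0,0,0.06,0,0,0,0, 0,0,0.06,0,0,0,0]'
python3 - <<'E'
from h import *
o=observe();print(o['position'],o['grip_width'],o['ft_force'],o['wrist_torque'],np.degrees(np.arctan2(o['tool_rot'][1,0],o['tool_rot'][0,0])))
E
```

```text
time_s: 4.55
position: [0.4817, 0.024, 0.0846]
tool_rot: [[-0.177, -0.984, 0.001], [-0.984, 0.177, 0.001], [-0.001, -0.001, -1.0]]
ft_force: [-0.1, 0.8, 5.3]
grip_width: 0.0087
[0.48170214 0.02398137 0.08462106] 0.008749617649551438 [-0.05545149  0.76995889  5.31764746] [ 0.41558225  0.08451814 -0.1607965 ] -100.20075796840598
```

```bash
python3 -m crank '[0,0,0.08,0,0,0,0, 0,0,0.085,0,0,0,0, 0,0,0.085,0,0,0,0, 0,0,0.085,0,0,0,0, 0,0,0.085,0,0,0,0, 0,0,0.085,0,0,0,0, 0,0,0.085,0,0,0,0, 0,0,0.085,0,0,0,0, 0,0,0.085,0,0,0,0, 0,0,0.085,0,0,0,0, 0,0,0.085,0,0,0,0, 0,0,0.085,0,0,0,0, 0,0,0.085,0,0,0,0, 0,0,0.085,0,0,0,0, 0,0,0.085,0,0,0,0, 0,0,0.06,0,0,0,0, 0,0,0.04,0,0,0,0, 0,0,0,0,0,0,0, 0,0,0,0,0,0,0]'
python3 - <<'E'
from h import *
o=observe();print(o['position'],o['grip_width'],o['ft_force'],o['wrist_torque'],np.degrees(np.arctan2(o['tool_rot'][1,0],o['tool_rot'][0,0])))
s=snap('side')
c=s['frame'][110:290,190:420,::-1]
cv2.imwrite('pics/z3.png',cv2.resize(c,(766,600),interpolation=cv2.INTER_CUBIC))
E
```

```text
time_s: 6.45
position: [0.4833, 0.0212, 0.0847]
tool_rot: [[0.928, -0.371, 0.004], [-0.371, -0.928, -0.005], [0.006, 0.003, -1.0]]
ft_force: [4.1, -16.3, -1.4]
grip_width: 0.0089
[0.48327962 0.02116664 0.08468901] 0.008906879432766265 [  4.0560215  -16.34240278  -1.37456512] [-2.30652001 -0.38124169  0.05096772] -21.805528969077727
```

View pics/z3.png

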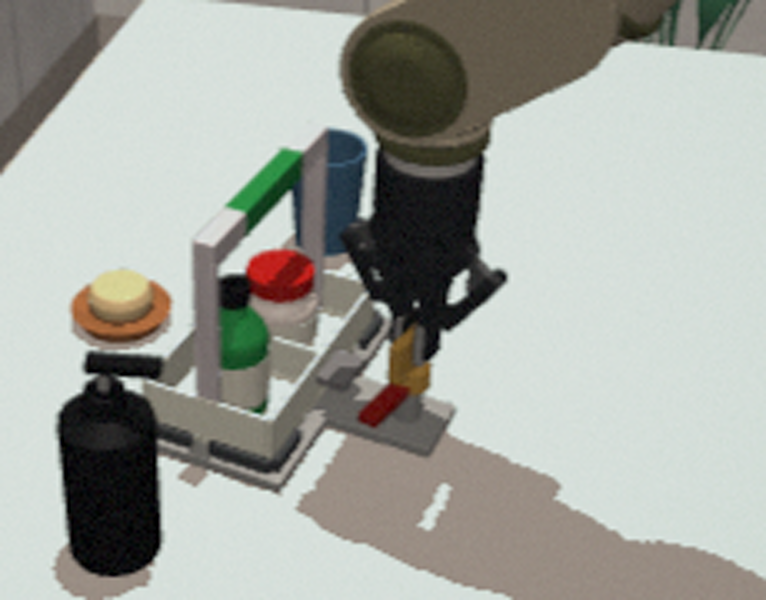

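The bar now points away from the lug, with the nut at about 1.4 rad. I'm easing the side load, opening and rising.

```bash
python3 -m crank '[0,0,0,0.001,-0.003,0,0, 0,0,0,0,0,0,0, 0,0,0,0,0,0,100, 0,0,0,0,0,0,100, 0,0,0,0,0,0,100, 0,0,0,0,0,0,100, 0,0,0,0,0,0,100, 0,0,0,0,0,0.01,100, 0,0,0,0,0,0.025,100, 0,0,0,0,0,0.035,100, 0,0,0,0,0,0.04,100, 0,0,0,0,0,0.04,100, 0,0,0,0,0,0.025,100, 0,0,0,0,0,0.01,100, 0,0,0,0,0,0,100]'
python3 - <<'E'
from h import *
o=observe();print(o['position'],o['grip_width'],o['ft_force'],np.degrees(np.arctan2(o['tool_rot'][1,0],o['tool_rot'][0,0])))
t=snap('top');s=snap('side')
a=onz(t,205+130/6,155+150/5,.19);b=onz(t,205+668/6,155+258/5,.19);v=a-b
print(a,b,(a+b)/2,np.degrees(np.arctan2(v[1],v[0]))-90,np.linalg.norm(v))
# green top-face in side: ends of centreline
gs=blob(s,(45,150,60),(80,255,255),(240,140,300,190)); print(gs,[onz(s,*p,.185) for p in gs[2]],onz(s,*gs[1],.185))
gt=blob(t,(50,150,90),(75,255,255),(215,160,330,230)); print(gt[0],onz(t,*gt[1],.19))
c=s['frame'][110:290,190:420,::-1]
cv2.imwrite('pics/z4.png',cv2.resize(c,(766,600),interpolation=cv2.INTER_CUBIC))
E
```

```text
time_s: 8.0
position: [0.4825, 0.0206, 0.2699]
tool_rot: [[0.928, -0.372, 0.002], [-0.372, -0.928, -0.0], [0.002, -0.0, -1.0]]
ft_force: [-0.4, -0.0, -0.6]
grip_width: 0.0853
[0.4824759  0.0205917  0.26993437] 0.08530196234772755 [-0.37043613 -0.01573357 -0.57937331] -21.827841756878463
[0.62362622 0.09056285 0.19      ] [ 0.5842178 -0.0960859  0.19     ] [ 0.60392201 -0.00276153  0.19      ] -11.922148629407062 0.19076367064593622
(np.int32(176), array([270.   , 165.125]), (array([279.50003, 156.5    ], dtype=float32), array([262.00003, 174.     ], dtype=float32))) [array([ 0.58942005, -0.04952784,  0.185     ]), array([0.61085197, 0.04416628, 0.185     ])] [ 0.60244336 -0.00122668  0.185     ]
321 [ 6.05283732e-01 -3.84651462e-04  1.90000000e-01]
```

View pics/z4.png

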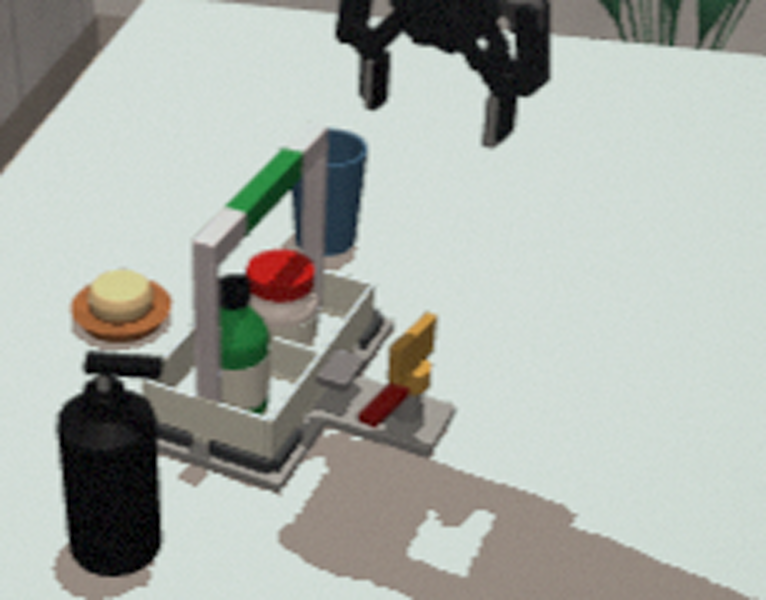

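The view shows the bar clear of the lug, the wing free, and the caddy and its contents undisturbed. Next I go over the handle, lower and grip.

```bash
python3 -m crank '[0,0,0.02,0.0115,-0.002,0,100, 0,0,0.036,0.025,-0.005,0,100, 0,0,0.036,0.03,-0.005,0,100, 0,0,0.036,0.03,-0.005,0,100, 0,0,0.036,0.02,-0.004,0,100, 0,0,0,0.005,-0.001,0,100, 0,0,0,0,0,-0.015,100, 0,0,0,0,0,-0.025,100, 0,0,0,0,0,-0.025,100, 0,0,0,0,0,-0.017,100, 0,0,0,0,0,-0.009,100, 0,0,0,0,0,0,60, 0,0,0,0,0,0,40, 0,0,0,0,0,0,0, 0,0,0,0,0,0,0, 0,0,0,0,0,0,0, 0,0,0,0,0,0,0, 0,0,0,0,0,0,0]' 110
python3 - <<'E'
from h import *
o=observe();print(o['position'],o['grip_width'],o['ft_force'],o['wrist_torque'],np.degrees(np.arctan2(o['tool_rot'][1,0],o['tool_rot'][0,0])))
E
```

```text
time_s: 9.9
position: [0.6045, -0.0016, 0.1788]
tool_rot: [[0.977, -0.215, 0.002], [-0.215, -0.977, -0.0], [0.002, -0.0, -1.0]]
ft_force: [2.6, -0.8, 4.4]
grip_width: 0.0164
[ 0.60449532 -0.00158097  0.17881194] 0.01640462734783673 [ 2.64417042 -0.75131719  4.43182519] [-0.14430052 -0.49191324 -0.08258861] -12.442924363605469
```

The grip is good and the forces are low. I'm lifting slowly at first.

```bash
python3 -m crank '[0,0,0,0,0,0.002,0, 0,0,0,0,0,0.004,0, 0,0,0,0,0,0.006,0, 0,0,0,0,0,0.008,0, 0,0,0,0,0,0.01,0, 0,0,0,0,0,0.01,0, 0,0,0,0,0,0.01,0, 0,0,0,0,0,0.005,0, 0,0,0,0,0,0,0, 0,0,0,0,0,0,0]'
python3 - <<'E'
from h import *
o=observe();print(o['position'],o['grip_width'],o['ft_force'],o['wrist_torque'],o['tool_rot'][:,2])
E
```

```text
time_s: 10.9
position: [0.6037, -0.0014, 0.2327]
tool_rot: [[0.977, -0.215, -0.001], [-0.215, -0.977, 0.0], [-0.001, 0.0, -1.0]]
ft_force: [0.7, -1.1, -6.5]
grip_width: 0.0165
[ 0.60370467 -0.00136861  0.23274012] 0.016532139181344014 [ 0.74239331 -1.08852772 -6.47378174] [-0.0198236   0.04852368 -0.0351783 ] [-6.05860842e-04  1.02686472e-04 -9.99999811e-01]
```

```bash
python3 -m crank '[0,0,0,0,0,0.005,0, 0,0,0,0,0,0.01,0, 0,0,0,0,0,0.015,0, 0,0,0,0,0,0.015,0, 0,0,0,0,0,0.015,0, 0,0,0,0,0,0.015,0, 0,0,0,0,0,0.015,0, 0,0,0,0,0,0.01,0, 0,0,0,0,0,0.005,0, 0,0,0,0,0,0,0, 0,0,0,0,0,0,0, 0,0,0,0,0,0,0, 0,0,0,0,0,0,0, 0,0,0,0,0,0,0]'
python3 - <<'E'
from h import *
s=snap('side');t=snap('top')
o=observe();print(o['position'],o['grip_width'],o['ft_force'],o['wrist_torque'],o['tool_rot'][:,2],abs(o['qvel']).max())
c=np.hstack([s['frame'][90:290,170:370,::-1],t['frame'][90:290,170:370,::-1]])
cv2.imwrite('pics/z5.png',cv2.resize(c,(800,400),interpolation=cv2.INTER_CUBIC))
c=s['frame'][60:280,180:380,::-1]
cv2.imwrite('pics/z6.png',cv2.resize(c,(545,600),interpolation=cv2.INTER_CUBIC))
E
```

```text
time_s: 12.3
position: [0.6038, -0.0014, 0.3377]
tool_rot: [[0.977, -0.215, -0.001], [-0.215, -0.977, 0.0], [-0.001, 0.0, -1.0]]
ft_force: [-0.0, -0.3, -7.0]
grip_width: 0.0162
[ 0.60386303 -0.00141481  0.33787989] 0.0163252023715355 [ 0.09275926 -0.72053344 -6.14005077] [ 0.03906115  0.00252794 -0.01996303] [-2.40094766e-04  5.36159890e-05 -9.99999970e-01] 0.2360177494699912
```

View pics/z6.png

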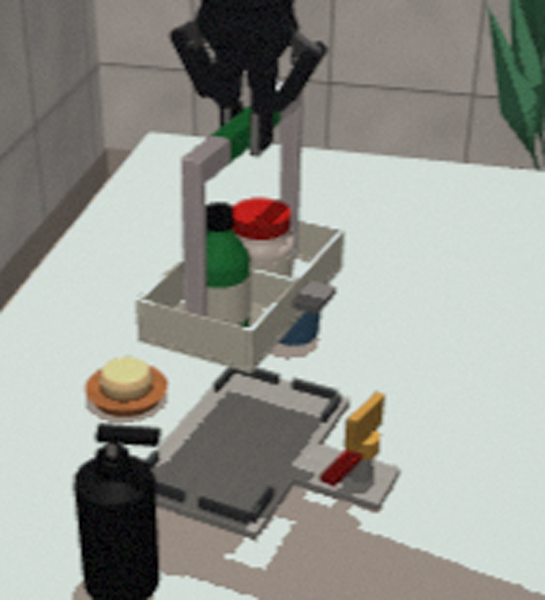

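View pics/z5.png

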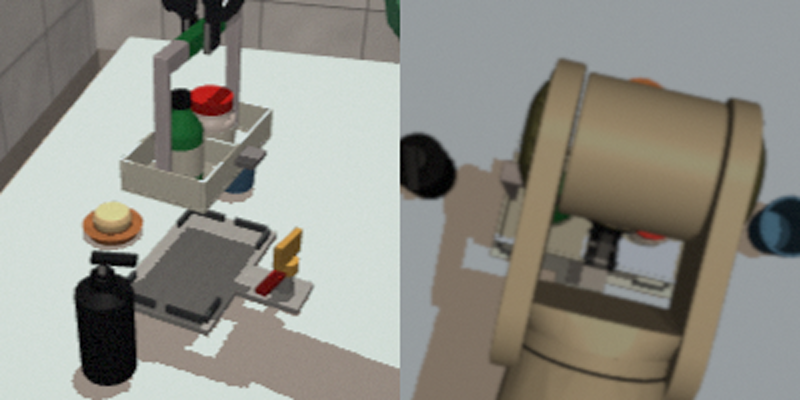

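The caddy hangs clear with both items upright, the nut still undone and the bystanders in place. One quick levelness check from the rim corners (z6 pixels (138,300), (248,330), (343,235)), then I hand in.

Run:
```python
from h import *
s=snap('side');kx,ky=200/545,220/600
P=[onz(s,180+u*kx,60+v*ky,.211) for u,v in((138,300),(248,330),(343,235))]
for p in P: print(p)
for a,b in((0,1),(1,2)):
    v=P[b]-P[a];print(np.linalg.norm(v),np.degrees(np.arctan2(v[1],v[0])))
o=observe();print(o['time_s'],o['position'],o['ft_force'])
close_job()
```

```text
[0.67446175 0.0858129  0.211     ]
[0.57291277 0.10890029 0.211     ]
[ 0.52664503 -0.07240612  0.211     ]
0.1041403990326324 167.19140000901135
0.1871168583366367 -104.31581923213365
12.45 [ 0.60386436 -0.00139316  0.33794817] [-0.62307971 -0.46536982 -5.76355224]
the job is handed in; nothing more can be done
```

I turned the wing nut about 90° anticlockwise, to roughly 1.4 rad. I then let go of it and gripped the caddy at the middle of its green handle with 110 N. I lifted it straight up about 16 cm, so its underside is about 0.17 m above the counter, and handed in at 12.45 s while holding it still.

- **What the last checks showed:** The last pictures show the clamp bar clear, the shampoo and cream jar upright in the caddy, and the pump, tumbler and soap looking undisturbed by eye. The tool was vertical and nearly motionless, with almost no torque at the wrist.
- **Levelness:** The rim corners, read assuming a level rim, give sides of 104 and 187 mm against the nominal 110 and 200. Their directions match the dock's turn to within about 2°. The readings come up about 6% short on both sides. I put that down to reading corners by eye, but this check rules out only a large tilt.
- **Readings that disagreed:** The nut was about 4 mm from my camera estimate, which put up to 18 N of side load on the gripper until I shifted the command. The measured load of 6–7 N would suit 0.6–0.7 kg, within the stated range.

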